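Find the loose hold-down bolt and hold its cap open

TASK

One of the three hold-down bolts at the front of the sieve shaker's foot has worked loose: with every cap still shut, tap the bolt heads from above until one gives way and stays sunk. Then lift that bolt's orange cap by its tab to about 45 degrees and finish while still holding it there with the gripper, so that a colleague can get at the bolt. Never lift the cap of a bolt that has not given way, leave the other two caps shut, and do not shift the things lying around.

Things in the scene. Friction and masses are not known exactly. Their poses are not given: they have to be found in the camera images.
- shaker_foot: Fixed foot of a sieve shaker: a grey bolt bar, 75 mm deep (x from -30 to +45 mm) x 300 mm long (y) x 45 mm high, with a white deck (x from 45 to 260 mm, 240 mm wide, 30 mm high) and a 210 mm sieve (top at 95 mm) behind it. Origin on the bench straight under the middle bolt; x points away from the robot across the bar (the lifting tabs stick out on the -x side), y along the row of bolts to the left, z up. Only its place and yaw (within 0.3 rad) change.
- bolt_1_top (a point): Top centre of the left bolt's steel hex head (seen from the robot). The head is 18 mm across the flats, sits at x = 0, y = 90 mm of the foot and pokes up through a 30 mm hole in its orange cap; its top is 70 mm above the bench, 14 mm above the cap. The three look alike and start at the same height, and the loose one is anywhere among them from run to run.
- bolt_1 (a joint): How far the left bolt has sunk (m); 0 at the start. A tight bolt hardly yields (under 1.5 mm at 20 N). The one loose bolt sinks when its head is pushed straight down with more than about 2.5 N, by up to 8 mm (then a hard stop; head still 6 mm above the cap), and stays down. It counts as given way beyond 4 mm.
- bolt_2_top (a point): Top centre of the middle bolt's steel hex head (seen from the robot). The head is 18 mm across the flats, sits at x = 0, y = 0 mm of the foot and pokes up through a 30 mm hole in its orange cap; its top is 70 mm above the bench, 14 mm above the cap. The three look alike and start at the same height, and the loose one is anywhere among them from run to run.
- bolt_2 (a joint): How far the middle bolt has sunk (m); 0 at the start. A tight bolt hardly yields (under 1.5 mm at 20 N). The one loose bolt sinks when its head is pushed straight down with more than about 2.5 N, by up to 8 mm (then a hard stop; head still 6 mm above the cap), and stays down. It counts as given way beyond 4 mm.
- bolt_3_top (a point): Top centre of the right bolt's steel hex head (seen from the robot). The head is 18 mm across the flats, sits at x = 0, y = -90 mm of the foot and pokes up through a 30 mm hole in its orange cap; its top is 70 mm above the bench, 14 mm above the cap. The three look alike and start at the same height, and the loose one is anywhere among them from run to run.
- bolt_3 (a joint): How far the right bolt has sunk (m); 0 at the start. A tight bolt hardly yields (under 1.5 mm at 20 N). The one loose bolt sinks when its head is pushed straight down with more than about 2.5 N, by up to 8 mm (then a hard stop; head still 6 mm above the cap), and stays down. It counts as given way beyond 4 mm.
- cap_1_grip (a point): Grip point in the middle of the ribbed part of the left cap's lifting tab. The cap is an orange plate 62 x 60 x 10 mm, shut with its top 56 mm above the bench. The tab is a bar 12 mm wide (foot's y), 14 mm high and 50 mm long, sticking out 49 mm forward (-x) of the plate, with 44 mm of free air under it and 78 mm to the next tab. Shut, this point lies at x = -64 mm, y = 90 mm, 51 mm above the bench. Site x points along the tab toward the hinge, y along the hinge.
- cap_1 (a joint): Opening angle of the left cap (rad): 0 shut, grows as the tab is lifted, stop at 1.3. The hinge axis is parallel to the foot's y, at x = +36 mm, 51 mm above the bench, 100 mm from the grip point, so the tab swings up and away from the robot. It lifts with under 2 N and falls shut when let go at any angle.
- cap_2_grip (a point): Grip point in the middle of the ribbed part of the middle cap's lifting tab. The cap is an orange plate 62 x 60 x 10 mm, shut with its top 56 mm above the bench. The tab is a bar 12 mm wide (foot's y), 14 mm high and 50 mm long, sticking out 49 mm forward (-x) of the plate, with 44 mm of free air under it and 78 mm to the next tab. Shut, this point lies at x = -64 mm, y = 0 mm, 51 mm above the bench. Site x points along the tab toward the hinge, y along the hinge.
- cap_2 (a joint): Opening angle of the middle cap (rad): 0 shut, grows as the tab is lifted, stop at 1.3. The hinge axis is parallel to the foot's y, at x = +36 mm, 51 mm above the bench, 100 mm from the grip point, so the tab swings up and away from the robot. It lifts with under 2 N and falls shut when let go at any angle.
- cap_3_grip (a point): Grip point in the middle of the ribbed part of the right cap's lifting tab. The cap is an orange plate 62 x 60 x 10 mm, shut with its top 56 mm above the bench. The tab is a bar 12 mm wide (foot's y), 14 mm high and 50 mm long, sticking out 49 mm forward (-x) of the plate, with 44 mm of free air under it and 78 mm to the next tab. Shut, this point lies at x = -64 mm, y = -90 mm, 51 mm above the bench. Site x points along the tab toward the hinge, y along the hinge.
- cap_3 (a joint): Opening angle of the right cap (rad): 0 shut, grows as the tab is lifted, stop at 1.3. The hinge axis is parallel to the foot's y, at x = +36 mm, 51 mm above the bench, 100 mm from the grip point, so the tab swings up and away from the robot. It lifts with under 2 N and falls shut when let go at any angle.
- screwdriver: Bystander: red-handled screwdriver, 206 mm long, 25 mm thick, lying in front of the tabs. Origin at its middle, on the bench.
- tin: Bystander: round lidded aluminium tin, 67 mm across, 44 mm high, right of the foot. Origin at the centre of its underside.
- tape: Bystander: roll of tan tape lying flat, 103 mm across, 25 mm high, left of the foot. Origin at the centre of its underside.
- eraser: Bystander: blue and white eraser, 23 x 52 x 14 mm, to the right in front of the foot. Origin at the centre of its underside.

How it is judged:
On the way, in this order (a step that is already met when the one before it is completed fails the run):
1. the loose bolt has been tapped and has sunk (value of joint any of bolt_1, bolt_2, bolt_3 above 0.004 m), for 0.2 s.
2. the cap of the sunken bolt is lifted (((value of joint bolt_1 above 0.004 m and value of joint cap_1 above 0.6 rad) or (value of joint bolt_2 above 0.004 m and value of joint cap_2 above 0.6 rad) or (value of joint bolt_3 above 0.004 m and value of joint cap_3 above 0.6 rad))), for 0.2 s.
At the end, for the whole second after the job is handed in: The loose bolt has sunk by more than 4 mm, its cap is held more than 0.6 rad open by the fingers (contact force over 0.15 N), the other two caps are shut (under 0.1 rad) and their bolts have not sunk (under 3 mm); the robot is still holding (((value of joint bolt_1 above 0.004 m and value of joint cap_1 above 0.6 rad and contact force between the fingers and cap_1 above 0.15 N and value of joint each of cap_2, cap_3 below 0.1 rad and value of joint each of bolt_2, bolt_3 below 0.003 m) or (value of joint bolt_2 above 0.004 m and value of joint cap_2 above 0.6 rad and contact force between the fingers and cap_2 above 0.15 N and value of joint each of cap_1, cap_3 below 0.1 rad and value of joint each of bolt_1, bolt_3 below 0.003 m) or (value of joint bolt_3 above 0.004 m and value of joint cap_3 above 0.6 rad and contact force between the fingers and cap_3 above 0.15 N and value of joint each of cap_1, cap_2 below 0.1 rad and value of joint each of bolt_1, bolt_2 below 0.003 m))); the arm keeps its last pose, push and grip.
It fails at once if the cap of a bolt that has not given way is lifted (over 0.25 rad) ((value of joint cap_1 above 0.25 rad and value of joint bolt_1 below 0.003 m) or (value of joint cap_2 above 0.25 rad and value of joint bolt_2 below 0.003 m) or (value of joint cap_3 above 0.25 rad and value of joint bolt_3 below 0.003 m)).
It fails at once if a bystander is shifted by more than 30 mm (distance of any of screwdriver, tin, tape, eraser from where it was at the start of the episode above 0.03 m).
It also fails if it takes over 48 s, if anything falls off the work surface, if the arm or the gripper's body presses on something with over 40 N, if the wrist force passes 120 N, or if a joint passes its speed limit or range.

ROBOT

A 6-joint arm with a two-finger parallel gripper is mounted at the origin on a cart in front of the work surface, level with it; the furniture and walls round the work are solid. World frame = base frame: x ahead of the robot, y to its left, z up, the work surface at z = 0. Lengths are in m, angles in rad, forces in N, time in s.
With the tool pointing down it reaches from about 0.375 to 0.975 m from the base axis. Payload 3.8 kg.
Tool frame: the origin (TCP) lies on the centre line of the jaws, within the pads' length; the fingertips stand 14 mm ahead of it and the grasp point (between the pads) lies 5 mm behind it (bot.finger_overhang is the distance from the TCP to the fingertips, in m); y points along the fingers, x is the direction in which the jaws open and shut, and the axes are right-handed (so a half turn about y gives the same grasp; the last joint's range is limited). The gripper opens to 85 mm and grips with 20 to 120 N. Pads are 22 mm wide; open, the fingers measure 114 mm over their backs; the gripper's body (76 mm by 85 mm) begins 54 mm behind the grasp point. The pads swing forward as they close: fully open they stand 13 mm farther back than shut.
Start: joints at [-1.185, 0.264, 1.604, -0, 1.274, -0.037], TCP at [0.277, -0.616, 0.245] pointing down, gripper open.
Joint ranges: [-2.63, 2.63], [-0.94, 2.18], [0.31, 2.57], [-1.31, 4.45], [0, 2.66], [-2.55, 2.55]. Speed limits (rad/s): [2.57, 2.57, 3.14, 3.14, 3.14, 3.14].

INTERFACE

Orientations are given as a rotation vector (axis times angle).
In Python, from workcell import readout, read_camera, bot, spotter gives the robot as it stands.
- The arm moves only by the tool jog_arm, never from a script. Its argument "increments" is a list of rows, each a list of 7 numbers: the shift along the tool's x, y, z in m, then the turn, a rotation vector about the tool's x, y, z in rad, then the opening, from 0 (shut) to 1 (fully open). A call has 1 to 10 rows; each row shifts and turns the pose as measured when the row begins, along the tool's axes as they then stand; what a row does not reach is not made up. A row lasts 1/8 s, in which the tool goes at most 62.5 mm and 10.7 degrees, less where a joint would pass 70% of its speed; a pose out of reach is approached as far as the arm can. A call with a gripper value outside its range is refused whole. The fingers move at their own pace and stop on an object; "force" is the grip in N (left out, the last holds). Time passes only in rows, so rows that do not move let the fingers close. It gives the time, the measured TCP pose, the force and the opening at its end, in the units of the state.
- readout.read_state(): the state, without advancing time (a new reading comes with each control period).
- read_camera(name): name is "side" or "top"; returns a dict with "img" (400x640x3 uint8, blue, green, red), "range_z" (400x640 float32, m along the optical axis (not along the pixel's ray), 0 where there is no reading), "fx", "fy", "cx", "cy" (pixels), "world_from_camera" (4x4, takes a point from camera to world coordinates). Camera axes: x right, y down, z forward; pixel columns grow to the right and rows downward; lengths in m; the calibration is good to about 2 mm. A picture is of the moment at which its call begins.
- bot.finish_job(): hands the job in, once; it reports no verdict.
Trained networks look in a picture, given as the dict that the camera call returned (one of the last four; its "shot" number tells which), for a name from the list of things; names that differ only in an ending like _2 or _b are one class to them, and where a whole thing is asked for, a point or a joint stands for the part that bears it (a point fixed in the world has none). Each returns a list of dicts, best first, with "p" (0 to 1); they miss things now and then, are a little off and sometimes report something else, mostly with a low value. They report only what shows in the picture. A call takes as long as a camera call.
- spotter.masks_of(picture, thing): "mask" (400x640 bool, what is visible of it) and "location" ([column, row] in pixels, amid what is visible of it).
- spotter.spot_point(picture, thing): "location" ([column, row] in pixels: a listed point, or the origin of a listed thing).
The state is a dict: "time": time; "q": joint angles; "joint_vel": joint speeds; "joint_torque": joint torques, N m; "tool_pos": TCP position; "tcp_rot": TCP orientation; "wrist_force": force on the tool from outside, world axes, zero at the start; "torque": the same for the moment, N m; "width": opening from 0.0 (shut) to 1.0 (fully open).
Only numpy, scipy, OpenCV 4.12 (cv2) and the standard library are available. Lean on these libraries where they do the work, as an engineer would, in place of code of your own. Each camera call takes 0.05 s, during which the arm holds its last target. There are 200 camera calls.

## Working session

There is one attempt and no reset: what is moved stays moved. The work goes in short steps, Python scripts to look and compute and a tool call to move; the robot and the scene stay as the last step left them, time stands still between calls to the robot, and variables do not carry over. Pictures are saved under pics/ and viewed, about 8 in all and at most 12, crops included, and the job is handed in when it is done.

Besides the shell and the picture viewer there is one more tool, called after ">>>" as name([rows], argument=value, ...), one row to a line, values as JSON. jog_arm: Moves the arm, as the interface text tells. Its arguments: {"type":"object","properties":{"increments":{"type":"array"},"force":{"type":"number"}},"required":["increments"]}

```bash
mkdir -p pics
cat > h.py <<'E'
import numpy as np, cv2
from scipy.spatial.transform import Rotation as R
from workcell import readout, read_camera, bot, spotter
def px2w(p,uv,win=2):
    u,v=int(round(uv[0])),int(round(uv[1]))
    d=p["range_z"][max(0,v-win):v+win+1,max(0,u-win):u+win+1]; d=d[d>0]
    z=np.median(d)
    c=np.array([(uv[0]-p["cx"])*z/p["fx"],(uv[1]-p["cy"])*z/p["fy"],z,1])
    return (p["world_from_camera"]@c)[:3]
def ray_at_z(p,uv,z):
    T=p["world_from_camera"]; d=T[:3,:3]@np.array([(uv[0]-p["cx"])/p["fx"],(uv[1]-p["cy"])/p["fy"],1])
    return T[:3,3]+d*(z-T[2,3])/d[2]
E
python3 - <<'E'
from h import *
np.set_printoptions(precision=4,suppress=True)
ims=[]
for n in("top","side"):
    p=read_camera(n); ims.append(p["img"]); print(n,p["world_from_camera"][:3,3])
    cv2.imwrite(f"pics/{n}1.png",p["img"])
    for t,z in(("bolt_1_top",.07),("cap_1_grip",.058),("shaker_foot",None),("screwdriver",None),("eraser",None),("tin",None)):
        for r in spotter.spot_point(p,t)[:4]:
            print(t,r["p"],np.round(r["location"],1),px2w(p,r["location"]),ray_at_z(p,r["location"],z or 0))
s=readout.read_state(); print(s["time"],s["tool_pos"],s["tcp_rot"],R.from_rotvec(s["tcp_rot"]).as_matrix())
E
```

```text
top [0.4078 0.0412 1.5746]
bolt_1_top 0.6 [352.6 195.7] [ 0.553  -0.0419  0.0648] [ 0.5525 -0.0417  0.07  ]
cap_1_grip 0.77 [349.4 215.7] [ 0.4955 -0.0365  0.0044] [ 0.4925 -0.0338  0.058 ]
shaker_foot 0.76 [380.7 204.4] [ 0.5292 -0.128   0.0584] [ 0.5338 -0.1345  0.    ]
screwdriver 0.81 [358.5 258. ] [ 0.3646 -0.0666  0.0184] [ 0.3641 -0.0678  0.    ]
eraser 0.44 [448.3 255.1] [ 0.3807 -0.3442  0.0126] [ 0.3805 -0.3473  0.    ]
side [ 0.4121 -0.7939  0.6923]
bolt_1_top 0.66 [295.3 272.8] [ 0.4634 -0.1987  0.0596] [ 0.4626 -0.2084  0.07  ]
bolt_1_top 0.63 [323.  221.2] [ 0.5593 -0.0369  0.0706] [ 0.5594 -0.0362  0.07  ]
cap_1_grip 0.75 [269.  347.2] [ 0.3883 -0.3497  0.0143] [ 0.3898 -0.3783  0.058 ]
cap_1_grip 0.7 [298.5 223.9] [ 0.4948 -0.0221  0.0588] [ 0.4949 -0.0211  0.058 ]
shaker_foot 0.9 [321.5 260.9] [ 0.5322 -0.1602  0.0482] [ 0.5412 -0.1128  0.    ]
screwdriver 0.62 [255.4 255.4] [ 0.3713 -0.0635  0.0018] [ 0.3712 -0.0616  0.    ]
eraser 0.57 [269.8 344.8] [ 0.3902 -0.343   0.012 ] [ 0.3899 -0.335   0.    ]
tin 0.63 [329.8 336.2] [ 0.5107 -0.366   0.0445] [ 0.5174 -0.3366  0.    ]
tin 0.2 [291.8 274.8] [ 0.4547 -0.2027  0.0589] [ 0.4587 -0.1478  0.    ]
0.7 [ 0.277  -0.6156  0.2453] [-1.3801  0.8923 -0.8925] [[ 0.4103  0.0001  0.9119]
 [-0.9119 -0.0001  0.4103]
 [ 0.0001 -1.      0.    ]]
```

View images.

Run:
```python
import cv2,numpy as np
a=cv2.imread("pics/top1.png")[150:290,270:480]; b=cv2.imread("pics/side1.png")[170:380,200:480]
a=cv2.resize(a,(795,530)); b=cv2.resize(b,(780,585))
cv2.imwrite("pics/top1c.png",a); cv2.imwrite("pics/side1c.png",b)
```

```text
(no output)
```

View pics/top1c.png

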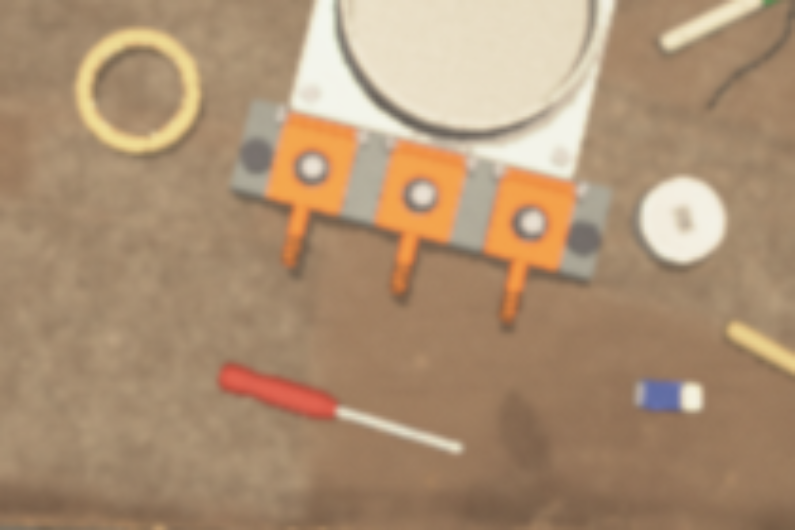

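View pics/side1c.png

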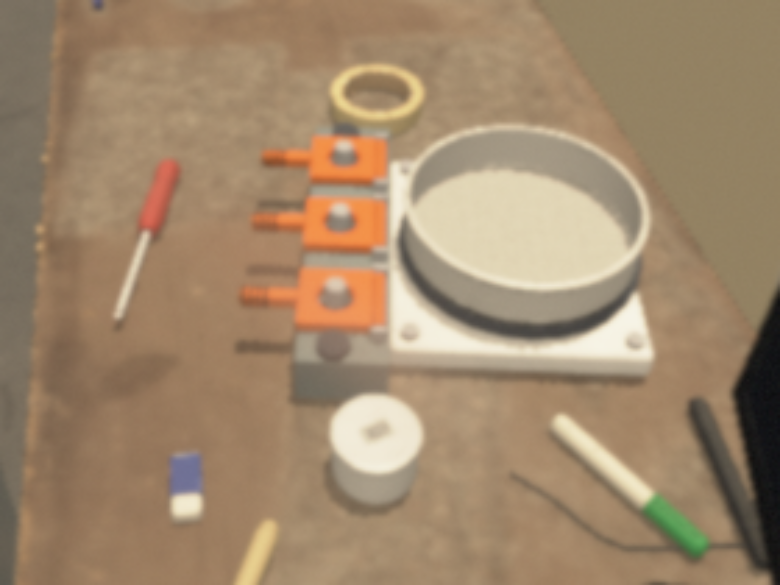

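Top view: three bolt heads at about (352,194), (381,201), (410,208), with tabs pointing toward the robot. The screwdriver lies in front, the tape left, the tin and eraser right. The side view agrees.

```bash
cat >> h.py <<'E'
def bolts(p):
    "bolt head pixels: light grey blobs enclosed by the orange plates"
    k=4; im=cv2.resize(p["img"],None,fx=k,fy=k,interpolation=cv2.INTER_CUBIC)
    hsv=cv2.cvtColor(im,cv2.COLOR_BGR2HSV)
    o=cv2.inRange(hsv,(5,150,120),(16,255,255)); out=[]
    cs,h=cv2.findContours(o,cv2.RETR_CCOMP,cv2.CHAIN_APPROX_NONE)
    for i,c in enumerate(cs):
        if h[0][i][3]>=0 and cv2.contourArea(c)>20*k:
            m=np.zeros(o.shape,np.uint8); cv2.drawContours(m,[c],-1,255,-1)
            b=(m>0)&(hsv[...,1]<70)&(hsv[...,2]>120)
            if b.sum()<5*k: continue
            v,u=np.nonzero(b); out.append(((u.mean()+.5)/k-.5,(v.mean()+.5)/k-.5,b.sum()/k/k))
    return out
E
python3 - <<'E'
from h import *
np.set_printoptions(precision=4,suppress=True)
for n in("top","side"):
    p=read_camera(n)
    for b in bolts(p): print(n,np.round(b,1),ray_at_z(p,b[:2],.07),px2w(p,b[:2],1))
    m=cv2.inRange(cv2.cvtColor(p["img"],cv2.COLOR_BGR2HSV),(5,150,120),(16,255,255))
    q,l,st,ce=cv2.connectedComponentsWithStats(m)
    for i in range(1,q):
        if st[i,4]>60:
            v,u=np.nonzero(l==i); j=v.argmax() if n=="top" else u.argmin(); print(n,"tip",u[j],v[j],st[i,4],ray_at_z(p,(u[j],v[j]),.058))
E
```

```text
top [409.5 208.6  47.8] [ 0.5179 -0.2134  0.07  ] [ 0.5178 -0.2132  0.0714]
top [380.7 201.2  48.1] [ 0.5379 -0.1264  0.07  ] [ 0.5379 -0.1263  0.0711]
top [351.9 193.9  47.8] [ 0.5578 -0.0396  0.07  ] [ 0.5578 -0.0396  0.0699]
top tip 345 219 403 [ 0.4821 -0.0207  0.058 ]
top tip 374 226 399 [ 0.4632 -0.1088  0.058 ]
top tip 403 234 425 [ 0.4413 -0.1966  0.058 ]
side [320.1 274.8  55.8] [ 0.517  -0.2244  0.07  ] [ 0.5173 -0.2229  0.0684]
side tip 295 224 409 [ 0.4855 -0.0199  0.058 ]
side tip 251 248 111 [ 0.3649 -0.0944  0.058 ]
side tip 291 248 486 [ 0.4636 -0.1121  0.058 ]
side tip 287 274 526 [ 0.4442 -0.1975  0.058 ]
```

>>> jog_arm([
  [0,0,0,0,0.162,0,0],
  [0,0,0,0,0.162,0,0],
  [0,0,0,0,0.162,0,0],
  [0,0,0,0,0.162,0,0],
  [-0.05,0,0.016,0,0,0,0],
  [-0.05,0,0.016,0,0,0,0],
  [-0.05,0,0.016,0,0,0,0],
  [-0.05,0,0.016,0,0,0,0],
  [-0.05,0,0.016,0,0,0,0],
], force=20)

```text
time: 1.92
tool_pos: [0.4178, -0.3908, 0.2454]
tcp_rot: [-1.078, 1.392, -1.397]
wrist_force: [0.8, 0.1, 0.3]
width: -0.002
```

```bash
cat >> h.py <<'E'
def foot(): # B2 and axes
    X=np.array([.9747,-.2237,0]);Y=np.array([.2237,.9747,0])
    return np.array([.5379,-.1265,0]),X,Y
def togo(f,ry=0):
    "tool-frame shift to foot point f with tool vertical, and rotvec error"
    O,X,Y=foot(); s=readout.read_state(); Rm=R.from_rotvec(s["tcp_rot"])
    w=O+X*f[0]+Y*f[1]+np.array([0,0,f[2]])
    Rt=R.from_matrix(np.c_[-Y,[0,0,-1],X])*R.from_rotvec([ry,0,0])
    d=w-s["tool_pos"]; g=s["tool_pos"]-O
    print("t",s["time"],"foot pos mm",np.round([g@X*1e3,g@Y*1e3,g[2]*1e3],1),"shift",np.round(Rm.inv().apply(d),4),"rot",np.round((Rm.inv()*Rt).as_rotvec(),3),"F",np.round(s["wrist_force"],1),"w",round(s["width"],3),"q",np.round(s["q"],2))
E
python3 -c "
from h import *
togo([0,-.09,.09])"
```

```text
t 1.925 foot pos mm [ -58.  -284.5  245.4] shift [-0.1964  0.1551  0.0519] rot [-0.002 -0.029  0.002] F [0.8 0.1 0.3] w -0.002 q [-0.8   0.07  1.83 -0.    1.24  1.03]
```

>>> jog_arm([
  [-0.05,0,0.013,0,-0.029,0,0],
  [-0.05,0,0.013,0,0,0,0],
  [-0.05,0.03,0.013,0,0,0,0],
  [-0.04,0.05,0.013,0,0,0,0],
  [-0.006,0.05,0,0,0,0,0],
])

```text
time: 2.55
tool_pos: [0.5234, -0.2075, 0.1218]
tcp_rot: [-1.088, 1.351, -1.386]
wrist_force: [0.3, 0.2, 0.6]
width: -0.003
```

```bash
python3 -c "
from h import *
togo([0,-.09,.088])"
```

```text
t 2.55 foot pos mm [  4.  -82.2 121.8] shift [ 0.0076  0.0338 -0.0048] rot [-0.021  0.005  0.006] F [0.3 0.2 0.6] w -0.003 q [-0.42  0.15  1.98 -0.    0.99  1.37]
```

>>> jog_arm([
  [0.008,0.015,-0.005,-0.021,0,0,0],
  [0,0.016,0,0,0,0,0],
  [0,0,0,0,0,0,0],
])

```text
time: 2.92
tool_pos: [0.5146, -0.2143, 0.0875]
tcp_rot: [-1.106, 1.374, -1.369]
wrist_force: [-0.7, 0.3, 0.6]
width: -0.003
```

```bash
python3 -c "
from h import *
togo([0,-.09,.084])
p=read_camera('side'); cv2.imwrite('pics/s2.png',cv2.resize(p['img'][150:350,200:440],(720,600)))"
```

```text
t 2.925 foot pos mm [ -3.1 -90.8  87.5] shift [-0.0008  0.0034  0.0031] rot [0.007 0.005 0.005] F [-0.7  0.3  0.6] w -0.003 q [-0.44  0.2   2.   -0.01  0.95  1.36]
```

View pics/s2.png

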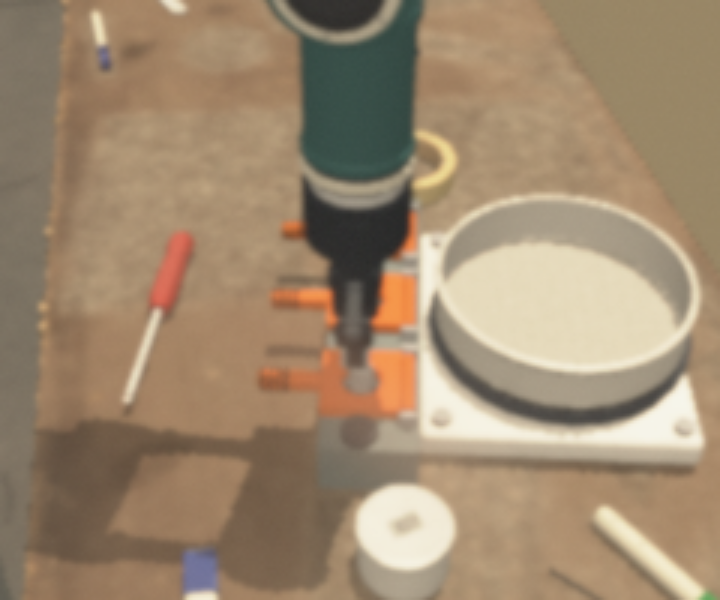

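Side view: closed fingertips stand just over the right bolt, head at about (360,378) in the crop. Now I press gently.

>>> jog_arm([
  [0,0.002,0.003,0,0,0,0],
  [0,0.003,0,0,0,0,0],
  [0,0.003,0,0,0,0,0],
  [0,0.0,0,0,0,0,0],
])

```text
time: 3.48
tool_pos: [0.5215, -0.2181, 0.0846]
tcp_rot: [-1.1, 1.366, -1.378]
wrist_force: [0.3, 0.4, -0.1]
width: 0.003
```

```bash
python3 -c "
from h import *
togo([0,-.09,.084])"
```

```text
t 3.475 foot pos mm [  4.5 -93.   84.6] shift [-0.003   0.0006 -0.0045] rot [-0.003  0.003  0.008] F [ 0.3  0.4 -0.1] w 0.003 q [-0.44  0.21  1.99 -0.01  0.94  1.36]
```

>>> jog_arm([
  [-0.002,0.003,-0.004,0,0,0,0],
  [0,0.003,0,0,0,0,0],
  [0,0.003,0,0,0,0,0],
])

```text
time: 3.85
tool_pos: [0.521, -0.2174, 0.0835]
tcp_rot: [-1.099, 1.359, -1.383]
wrist_force: [-8.9, 3.8, 20.3]
width: 0.005
```

```bash
python3 -c "
from h import *
togo([0,-.09,.084])"
```

```text
t 3.85 foot pos mm [  3.9 -92.4  83.5] shift [-0.0024 -0.0005 -0.0039] rot [-0.01   0.004  0.011] F [-8.9  3.8 20.3] w 0.005 q [-0.43  0.21  2.   -0.01  0.93  1.36]
```

Bolt 3 resists 20 N at head height, so it is tight. On to the middle bolt.

>>> jog_arm([
  [0,-0.015,0,0,0,0,0],
  [0,-0.015,-0.004,-0.01,0,0,0],
  [-0.03,0,0,0,0,0,0],
  [-0.03,0,0,0,0,0,0],
  [-0.028,0,0,0,0,0,0],
  [0,0,0,0,0,0,0],
])

```text
time: 4.6
tool_pos: [0.5375, -0.1282, 0.1167]
tcp_rot: [-1.102, 1.364, -1.382]
wrist_force: [0.2, 0.3, 0.3]
width: 0.002
```

```bash
python3 -c "
from h import *
togo([0,0,.088])"
```

```text
t 4.6 foot pos mm [ -0.   -1.8 116.7] shift [-0.0021  0.0287 -0.0001] rot [-0.004  0.003  0.011] F [0.2 0.3 0.3] w 0.002 q [-0.27  0.15  2.   -0.01  0.99  1.53]
```

>>> jog_arm([
  [-0.002,0.014,0,0,0,0,0],
  [0,0.014,0,0,0,0,0],
  [0,0.003,0,0,0,0,0],
  [0,0.003,0,0,0,0,0],
  [0,0.003,0,0,0,0,0],
])

```text
time: 5.22
tool_pos: [0.5378, -0.1281, 0.0835]
tcp_rot: [-1.101, 1.369, -1.381]
wrist_force: [-10.5, 5.1, 24.9]
width: -0.002
```

```bash
python3 -c "
from h import *
togo([0,0,.088])"
```

```text
t 5.225 foot pos mm [ 0.2 -1.6 83.5] shift [-0.0015 -0.0045 -0.0002] rot [-0.001 -0.     0.01 ] F [-10.5   5.1  24.9] w -0.002 q [-0.27  0.19  2.02 -0.01  0.93  1.53]
```

Bolt 2 is tight too. On to the left bolt, which I'll test rather than assume loose.

>>> jog_arm([
  [0,-0.015,0,0,0,0,0],
  [0,-0.015,0,0,0,0,0],
  [-0.03,0,0,0,0,0,0],
  [-0.03,0,0,0,0,0,0],
  [-0.03,0,0,0,0,0,0],
  [0,0,0,0,0,0,0],
])

```text
time: 5.98
tool_pos: [0.5603, -0.0411, 0.1165]
tcp_rot: [-1.096, 1.368, -1.388]
wrist_force: [-0.1, -0.8, -0.4]
width: 0.007
```

```bash
python3 -c "
from h import *
togo([0,.09,.088])"
```

```text
t 5.975 foot pos mm [  2.7  88.3 116.5] shift [-0.002   0.0285 -0.0029] rot [-0.006 -0.005  0.01 ] F [-0.1 -0.8 -0.4] w 0.007 q [-0.11  0.16  1.98 -0.01  1.    1.7 ]
```

>>> jog_arm([
  [-0.002,0.014,-0.002,0,0,0,0],
  [0,0.014,0,0,0,0,0],
  [0,0.003,0,0,0,0,0],
  [0,0.003,0,0,0,0,0],
  [0,0.003,0,0,0,0,0],
])

```text
time: 6.6
tool_pos: [0.5581, -0.0415, 0.0766]
tcp_rot: [-1.095, 1.371, -1.389]
wrist_force: [-0.3, 0.3, 1.0]
width: 0.002
```

```bash
python3 -c "
from h import *
togo([0,.09,.077])"
```

```text
t 6.6 foot pos mm [ 0.7 87.4 76.6] shift [-0.0026 -0.0004 -0.0007] rot [-0.005 -0.008  0.011] F [-0.3  0.3  1. ] w 0.002 q [-0.11  0.21  2.01 -0.01  0.92  1.7 ]
```

>>> jog_arm([
  [0,0.002,0,0,0,0,0],
  [0,0.0015,0,0,0,0,0],
])

```text
time: 6.85
tool_pos: [0.5584, -0.0416, 0.076]
tcp_rot: [-1.095, 1.372, -1.389]
wrist_force: [-5.7, 1.5, 12.2]
width: 0.002
```

```bash
python3 -c "
from h import *
togo([0,.09,.077])"
```

```text
t 6.85 foot pos mm [ 0.9 87.4 76. ] shift [-0.0026 -0.0011 -0.001 ] rot [-0.004 -0.008  0.011] F [-5.7  1.5 12.2] w 0.002 q [-0.11  0.21  2.01 -0.01  0.92  1.7 ]
```

The left bolt sank about 8 mm to a hard stop (12 N at tip height 62 mm). Next I raise, open and go over its tab.

>>> jog_arm([
  [0,-0.02,0,0,0,0,0],
  [0,-0.03,0,0,0,0,0.3],
  [-0.002,0,-0.03,0,0,-0.01,0.6],
  [0,0,-0.03,0,0,0,0.6],
  [0,0,-0.005,0,0,0,0.6],
  [0,0,0,0,0,0,0.6],
])

```text
time: 7.6
tool_pos: [0.4959, -0.025, 0.1285]
tcp_rot: [-1.102, 1.364, -1.4]
wrist_force: [-0.0, -0.0, 0.1]
width: 0.6
```

```bash
python3 -c "
from h import *
togo([-.064,.09,.046])
p=read_camera('side'); cv2.imwrite('pics/s3.png',cv2.resize(p['img'][150:300,220:400],(720,600)))"
```

```text
t 7.6 foot pos mm [-63.6  89.6 128.5] shift [-0.0023  0.0824 -0.0011] rot [-0.009 -0.008  0.022] F [-0.  -0.   0.1] w 0.6 q [-0.09  0.03  2.1  -0.03  1.01  1.73]
```

View pics/s3.png

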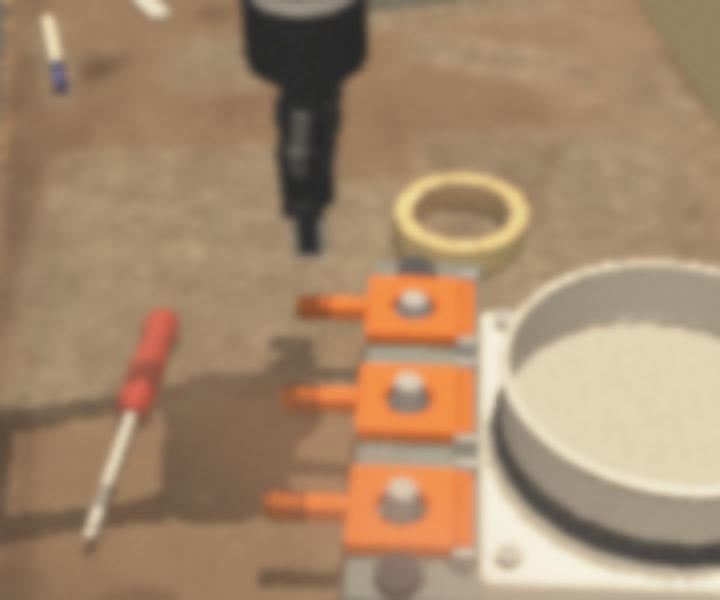

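The left bolt at (413,302) is visibly lower than the other two, and the gripper is above its tab at (325,305). Descending and gripping.

>>> jog_arm([
  [-0.001,0.03,0,0,0,0.02,0.6],
  [0,0.03,0,0,0,0,0.6],
  [0,0.02,0,0,0,0,0.6],
  [0,0,0,0,0,0,0.6],
])

```text
time: 8.15
tool_pos: [0.5028, -0.0264, 0.0475]
tcp_rot: [-1.081, 1.367, -1.388]
wrist_force: [-0.0, -0.3, 0.8]
width: 0.599
```

```bash
python3 -c "
from h import *
togo([-.064,.09,.046])"
```

```text
t 8.15 foot pos mm [-56.6  89.7  47.5] shift [-0.0002  0.0014 -0.0074] rot [-0.014 -0.009  0.001] F [-0.  -0.3  0.8] w 0.599 q [-0.1   0.15  2.15 -0.    0.83  1.71]
```

>>> jog_arm([
  [0,0.001,-0.006,0,-0.008,0,0.6],
  [0,0,0,0,0,0,0.3],
  [0,0,0,0,0,0,0],
  [0,0,0,0,0,0,0],
  [0,0,0,0,0,0,0],
  [0,0,0,0,0,0,0],
], force=25)

```text
time: 8.9
tool_pos: [0.4992, -0.0255, 0.0491]
tcp_rot: [-1.082, 1.358, -1.384]
wrist_force: [0.7, -0.9, -1.4]
width: 0.135
```

```bash
python3 -c "
from h import *
togo([-.064,.09,.046])"
```

```text
t 8.9 foot pos mm [-60.3  89.8  49.1] shift [-0.0002  0.0031 -0.0038] rot [-0.019 -0.     0.001] F [ 0.7 -0.9 -1.4] w 0.135 q [-0.1   0.14  2.16 -0.    0.83  1.7 ]
```

>>> jog_arm([
  [0,-0.0097,0.0005,0,0,0,0],
  [0,-0.0096,0.0014,0,0,0,0],
  [0,-0.0094,0.0024,0,0,0,0],
  [0,-0.0091,0.0033,0,0,0,0],
  [0,0,0,0,0,0,0],
])

```text
time: 9.52
tool_pos: [0.5078, -0.0275, 0.0902]
tcp_rot: [-1.08, 1.355, -1.386]
wrist_force: [1.6, -0.9, -3.1]
width: 0.137
```

```bash
python3 -c "
from h import *
togo([-.053,.09,.084])
p=read_camera('side'); cv2.imwrite('pics/s4.png',cv2.resize(p['img'][150:300,220:400],(720,600)))"
```

```text
t 9.525 foot pos mm [-51.5  89.8  90.2] shift [-0.0002  0.0062 -0.0017] rot [-0.022  0.     0.001] F [ 1.6 -0.9 -3.1] w 0.137 q [-0.1   0.09  2.12 -0.    0.91  1.7 ]
```

View pics/s4.png

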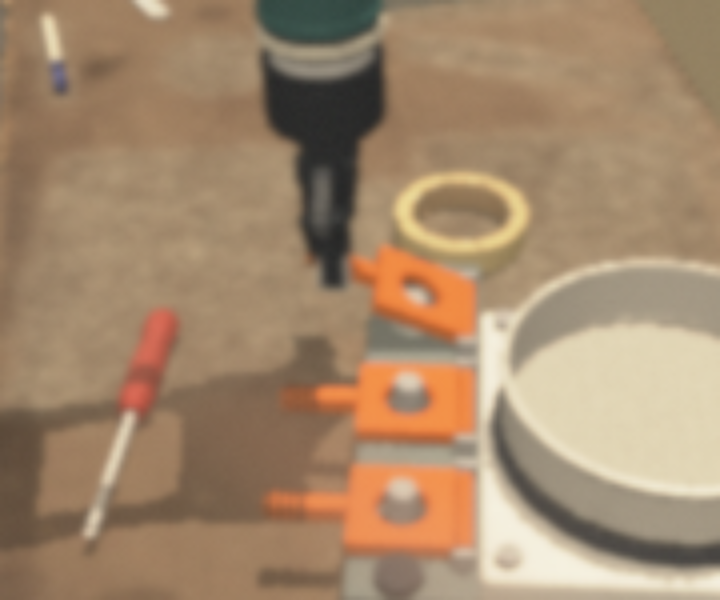

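The left cap is following, open about 0.4 rad, and the others stay shut. Continuing.

>>> jog_arm([
  [0,-0.0087,0.0042,0,0,0,0],
  [0,-0.0083,0.0051,0,0,0,0],
  [0,-0.0077,0.0058,0,0,0,0],
  [0,-0.0071,0.0066,0,0,0,0],
  [0,0,0,0,0,0,0],
])

```text
time: 10.2
tool_pos: [0.5289, -0.0323, 0.1226]
tcp_rot: [-1.081, 1.357, -1.385]
wrist_force: [2.3, -1.8, -2.1]
width: 0.132
```

```bash
python3 -c "
from h import *
togo([-.033,.09,.117])
O,X,Y=foot()
p=read_camera('side'); cv2.imwrite('pics/s5.png',cv2.resize(p['img'][150:300,220:400],(720,600)))
p=read_camera('top')
m=cv2.inRange(cv2.cvtColor(p['img'],cv2.COLOR_BGR2HSV),(5,150,100),(16,255,255))>0
v,u=np.nonzero(m&(p['range_z']>0)); z=p['range_z'][v,u]
T=p['world_from_camera']; w=np.c_[(u-p['cx'])*z/p['fx'],(v-p['cy'])*z/p['fy'],z]@T[:3,:3].T+T[:3,3]
f=np.c_[(w-O)@X,(w-O)@Y,w[:,2]]
for y in(.09,0,-.09):
    k=(abs(f[:,1]-y)<.028)&(f[:,2]>.045)&(abs(f[:,0]-.01)<.06)&(abs(f[:,1]-y)>.012); print(y,k.sum(),'angle',-np.arctan(np.polyfit(f[k,0],f[k,2],1)[0]))
"
```

```text
t 10.2 foot pos mm [-29.9  89.8 122.6] shift [-0.0002  0.0055 -0.0032] rot [-0.02   0.     0.001] F [ 2.3 -1.8 -2.1] w 0.132 q [-0.11  0.09  2.05 -0.    0.98  1.69]Traceback (most recent call last):
  File "<string>", line 12, in <module>
    k=(abs(f[:,1]-y)<.028)&(f[:,2]>.045)&(abs(f[:,0]-.01)<.06)&(abs(f[:,1]-y)>.012); print(y,k.sum(),'angle',-np.arctan(np.polyfit(f[k,0],f[k,2],1)[0]))
                                                                                                                        ~~~~~~~~~~^^^^^^^^^^^^^^^^^
    raise TypeError("expected non-empty vector for x")
TypeError: expected non-empty vector for x
```

View pics/s5.png

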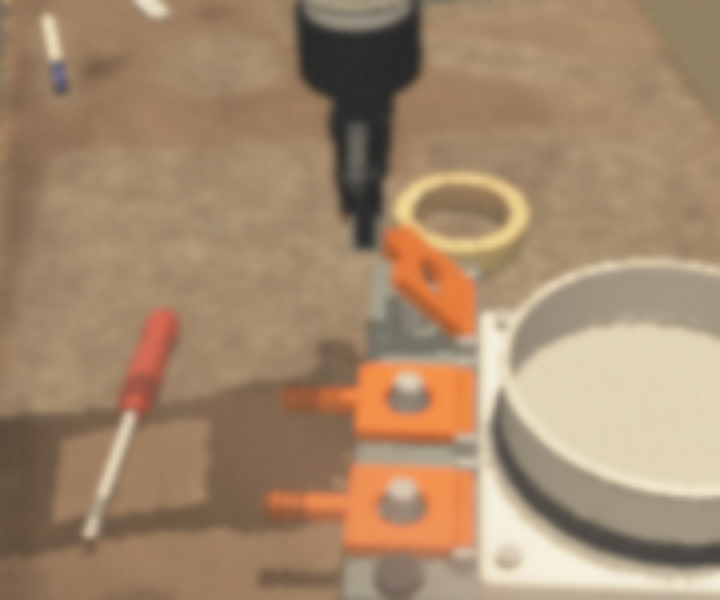

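The picture shows the left cap steeply open with its tab between the fingers (about (375,235)), the other two shut and the bystanders in place. From the grip position the cap angle is atan2(76.6, 66) ≈ 0.86 rad. I'll hold a moment, re-check and hand in.

>>> jog_arm([
  [0,0,0,0,0,0,0],
  [0,0,0,0,0,0,0],
])

```text
time: 10.55
tool_pos: [0.5289, -0.0323, 0.1226]
tcp_rot: [-1.081, 1.355, -1.386]
wrist_force: [3.4, -0.9, -4.8]
width: 0.13
```

```bash
python3 -c "
from h import *
togo([-.033,.09,.117])
O,X,Y=foot()
p=read_camera('side')
m=cv2.inRange(cv2.cvtColor(p['img'],cv2.COLOR_BGR2HSV),(5,150,100),(16,255,255))>0
v,u=np.nonzero(m&(p['range_z']>0)); z=p['range_z'][v,u]
T=p['world_from_camera']; w=np.c_[(u-p['cx'])*z/p['fx'],(v-p['cy'])*z/p['fy'],z]@T[:3,:3].T+T[:3,3]
f=np.c_[(w-O)@X,(w-O)@Y,w[:,2]]
for y in(.09,0,-.09):
    k=(abs(f[:,1]-y)<.035)&(f[:,2]>.045)&(abs(f[:,0]-.01)<.06)
    if k.sum()>20: print(y,k.sum(),'angle',-np.arctan(np.polyfit(f[k,0],f[k,2],1)[0]))
bot.finish_job()
"
```

```text
t 10.55 foot pos mm [-29.8  89.8 122.6] shift [-0.0002  0.0056 -0.0033] rot [-0.021  0.     0.001] F [ 3.4 -0.9 -4.8] w 0.13 q [-0.11  0.09  2.05 -0.    0.98  1.69]
0.09 314 angle 0.7941861255850085
0 440 angle -0.0029506946245172762
-0.09 480 angle 0.006227469225160226
the job is handed in; nothing more can be done
```

The loose bolt was the left one (bolt 1). Its cap is now held open at roughly 45 degrees, and the job was handed in at about 10.6 s.

- **Tapping:** With every cap shut, I pressed all three heads with closed fingers. The right bolt resisted 20 N and the middle bolt 25 N without sinking. The left bolt sank about 8 mm to its hard stop and stayed down.
- **Lifting:** I gripped the left cap's tab at 25 N and swung it up along its arc. The arm is still holding it.
- **Cap angles:** The side camera's depth gave 0.79 rad for the left cap and about 0.00 and 0.01 rad for the other two. The grip position put the left cap at 0.86 rad, a small disagreement but both are well above 0.6.
- **Grip and surroundings:** The fingers stood open about 11 mm, in line with the 12 mm tab between them. In the last picture the screwdriver and tape were where they had been. The tin and eraser were outside that crop, so I did not re-check them, but the gripper never came near them.
- **Failed check:** The same angle check from the top camera returned no usable points for the left cap, probably because the arm hid it, so I used the side camera instead.

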